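# Tip the grinding-ball bin over the edge stop

## Task

On the tipping stand, tip the tall square bin over the edge stop, away from the ledge, so that it falls onto its side across the stop and its grinding ball rolls out into the catch tray. Do not lift the bin off the stand, leave it lying there with the ball out of it, and leave the low bin standing where it is.

Things in the scene. Friction and masses are not known exactly. Their poses are not given: they have to be found in the camera images.
- stand: Fixed metal tipping stand, 440 mm wide (y). Origin: on the bench, mid-width, at the stop's ledge-side face; x runs from ledge over stop to tray. Ledge x -110 to 0, top 40 mm above the bench. Edge stop: dark bar, x 0 to 6, top 50 mm up. Tray x 6 to 270, floor sloping down from 19 to 6 mm, walls 40-45 mm high. Two bins and a glass beaker (95 mm tall) stand on the ledge, 135 mm apart, in any order.
- tall_bin_mid (a point): Centre of the tall open white bin: 70 mm deep (x), 90 wide (y), 140 tall (z, to the mouth), walls 5, 0.24 kg. Loose on the ledge, rim 180 mm above the bench, front face within 3 mm of the stop, axes as the stand's. 1 to 3 N near the rim of its ledge-side face tips it about the stop's top; past some 45 degrees it falls by itself and rests on stop and tray floor, mouth slightly down.
- ball_center (a point): Centre of the loose white ceramic grinding ball, 32 mm across, about 0.06 kg, lying inside the tall bin.
- low_bin_mid (a point): Centre (half-way up) of the low open-topped white plastic bin that must stay standing: 70 mm deep (x), 90 mm wide (y), 65 mm tall (z), with black rubber stoppers in it; loose on the ledge, its front face within 3 mm of the edge stop.
Things that resemble listed ones, but are neither listed nor needed, are in the scene too. What is shaped like the part that bears tall_bin_mid but purple is not meant.

How it is judged:
By the outcome, as a careful person would: the job done as asked, in the order asked, and still so for the second after the job is handed in, with the robot touching nothing.
It also fails if it takes over 35 s, if anything falls off the work surface, if the arm or the gripper's body presses on something with over 40 N, if the wrist force passes 120 N, or if a joint passes its speed limit or range.

## Robot

A 6-joint arm with a two-finger parallel gripper is mounted at the origin on the work surface. World frame = base frame: x ahead of the robot, y to its left, z up, the work surface at z = 0. Lengths are in m, angles in rad, forces in N, time in s.
With the tool pointing down it reaches from about 0.25 to 0.775 m from the base axis. Payload 4 kg.
Tool frame: the origin (TCP) lies midway between the tips of the shut fingers; the grasp point (between the pads) lies 19 mm behind it; z points along the fingers, x is the direction in which the jaws open and shut, and the axes are right-handed (so a half turn about z gives the same grasp; the last joint's range is limited). The gripper opens to 85 mm and grips with 20 to 120 N. Pads are 22 mm wide; open, the fingers measure 114 mm over their backs; the gripper's body (76 mm by 85 mm) begins 54 mm behind the grasp point. The pads swing forward as they close: fully open they stand 13 mm farther back than shut.
Start: joints at [-1.258, 0.087, 1.371, -0, 1.684, -0.103], TCP at [0.222, -0.503, 0.231] pointing down, gripper open.
Joint ranges: [-3.1, 3.1], [-0.76, 2.03], [0.27, 2.55], [-1.08, 4.22], [0.17, 2.65], [-2.57, 2.57]. Speed limits (rad/s): [2.79, 2.79, 3.14, 3.14, 3.14, 3.14].

## Interface

Orientations are given as a 3x3 rotation matrix whose columns are the frame's x, y, z axes.
In Python, from plant import * gives the robot as it stands.
- The arm moves only by the tool play_rows, never from a script. Its argument "rows" is a list of rows, each an object of numbers: "dx", "dy", "dz": the shift along the world's x, y, z in cm; "roll": the turn about the world's z in degrees; "grip": the closure, from 0 (fully open) to 1 (shut). In form: [{"dx": .., "dy": .., "dz": .., "roll": .., "grip": ..}, ...]. A call has 1 to 10 rows; each row shifts and turns the commanded pose from where the row before left it; what a row does not reach is not made up. A row lasts 1/12 s, in which the tool goes at most 41.7 mm and 7.16 degrees, less where a joint would pass 70% of its speed; a pose out of reach is approached as far as the arm can. A call with a gripper value outside its range is refused whole. The fingers move at their own pace and stop on an object; the grip force is fixed at half the most. Time passes only in rows, so rows that do not move let the fingers close. It gives the time, the measured TCP pose, the force and the opening at its end, in the units of the state.
- read_state(): the state, without advancing time (a new reading comes with each control period).
- snapshot(name): name is "scene" or "top" or "wrist"; returns a dict with "image" (400x640x3 uint8, blue, green, red), "fx", "fy", "cx", "cy" (pixels), "R" (3x3) and "t" (3): a world point X has camera coordinates R X + t; the wrist camera has in their place "hand_eye" (4x4, takes a point from camera to tool coordinates, whose origin is the TCP and whose axes are the tool frame's). Camera axes: x right, y down, z forward; pixel columns grow to the right and rows downward; lengths in m; the calibration is good to about 2 mm. The wrist camera is an equidistant fisheye: a pixel r from the principal point sees the ray r / f radians off the axis. A picture is of the moment at which its call begins: read the wrist's pose just before it. There is no depth.
- finish_job(): hands the job in, once; it reports no verdict.
Trained networks look in the newest picture that a camera, given by its name, has taken for a name from the list of things; names that differ only in an ending like _2 or _b are one class to them, and where a whole thing is asked for, a point or a joint stands for the part that bears it (a point fixed in the world has none). Each returns a list of dicts, best first, with "confidence" (0 to 1); they miss things now and then, are a little off and sometimes report something else, mostly with a low value. They report only what shows in the picture. A call takes as long as a camera call. They do not tell look-alikes from the thing itself.
- look_for(query, camera): "centre" ([x, y, z] in m, in world coordinates, good to about 4 mm: the middle of the surface that is visible of it).
- silhouettes(query, camera): "mask" (400x640 bool, what is visible of it).
The state is a dict: "time_s": time; "joint_positions": joint angles; "qd": joint speeds; "tau": joint torques, N m; "tool_pos": TCP position; "eef_rot": TCP orientation; "ft_force": force on the tool from outside, world axes, zero at the start; "torque": the same for the moment, N m; "width": finger opening in m.
Only numpy, scipy, OpenCV 4.12 (cv2) and the standard library are available. Lean on these libraries where they do the work, as an engineer would, in place of code of your own. Each camera call takes 0.05 s, during which the arm holds its last target. There are 200 camera calls.

## Working session

There is one attempt and no reset: what is moved stays moved. The work goes in short steps, Python scripts to look and compute and a tool call to move; the robot and the scene stay as the last step left them, time stands still between calls to the robot, and variables do not carry over. Pictures are saved under pics/ and viewed, about 8 in all and at most 12, crops included, and the job is handed in when it is done.

Besides the shell and the picture viewer there is one more tool, called after "Request:" as name(argument=value, ...) on one line, values as JSON. play_rows: Moves the arm, as the interface text tells. Its arguments: {"type":"object","properties":{"rows":{"type":"array","items":{"type":"object","properties":{"dx":{"type":"number"},"dy":{"type":"number"},"dz":{"type":"number"},"roll":{"type":"number"},"grip":{"type":"number"}}}}},"required":["rows"]}

```bash
mkdir -p pics
cat > h.py <<'E'
from plant import *
import numpy as np, cv2
E
python3 - <<'E'
from h import *
a=snapshot("scene");b=snapshot("top")
cv2.imwrite("pics/s0.png",a["image"]);cv2.imwrite("pics/t0.png",b["image"])
for n in ["scene","top"]:
  for q in ["tall_bin_mid","low_bin_mid","stand","ball_center"]:
    for r in look_for(q,n)[:4]: print(n,q,np.round(r["centre"],3),round(r["confidence"],2))
s=read_state();print(s["time_s"],s["tool_pos"],s["eef_rot"],s["ft_force"])
for d in(a,b): print(d["fx"],d["cx"],d["cy"],np.round(d["R"],3).tolist(),np.round(d["t"],3))
E
```

```text
scene tall_bin_mid [ 0.578 -0.362  0.083] 0.93
scene tall_bin_mid [ 0.37  -0.261  0.09 ] 0.9
scene tall_bin_mid [ 0.369 -0.114  0.09 ] 0.76
scene tall_bin_mid [ 0.56  -0.186  0.127] 0.73
scene low_bin_mid [0.532 0.091 0.076] 0.81
scene stand [ 0.719 -0.076  0.013] 0.9
top tall_bin_mid [ 0.586 -0.369  0.088] 0.75
top tall_bin_mid [ 0.334 -0.109  0.008] 0.74
top tall_bin_mid [ 0.357 -0.271  0.075] 0.72
top tall_bin_mid [ 0.574 -0.187  0.123] 0.62
top low_bin_mid [0.542 0.086 0.072] 0.66
top ball_center [ 0.557 -0.176  0.071] 0.65
0.5 [ 0.22217062 -0.50314624  0.23128788] [[ 4.03963550e-01 -9.14775081e-01  4.01752228e-05]
 [-9.14775081e-01 -4.03963551e-01 -1.79388011e-05]
 [ 3.26392939e-05 -2.95046709e-05 -9.99999999e-01]] [-0.24958158  0.11506343 -0.06907499]
387.4814105214655 311.93865210362435 194.13241653793472 [[0.846, 0.533, -0.009], [0.431, -0.695, -0.575], [-0.313, 0.483, -0.818]] [-0.386 -0.213  1.141]
467.60039515115614 321.5490942686118 201.10166901326502 [[0.021, -1.0, 0.002], [-0.991, -0.022, -0.132], [0.132, 0.001, -0.991]] [-0.057  0.519  0.968]
```

View pics/s0.png

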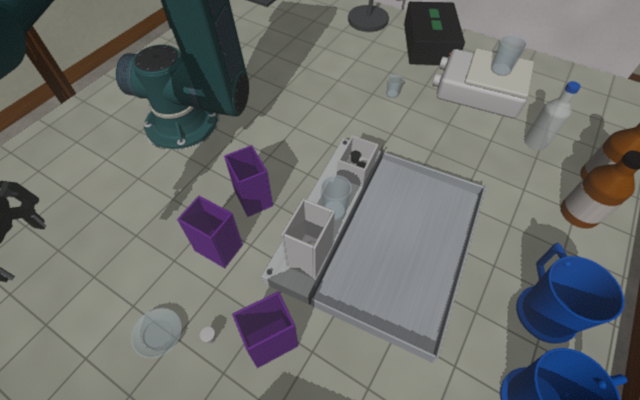

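View pics/t0.png

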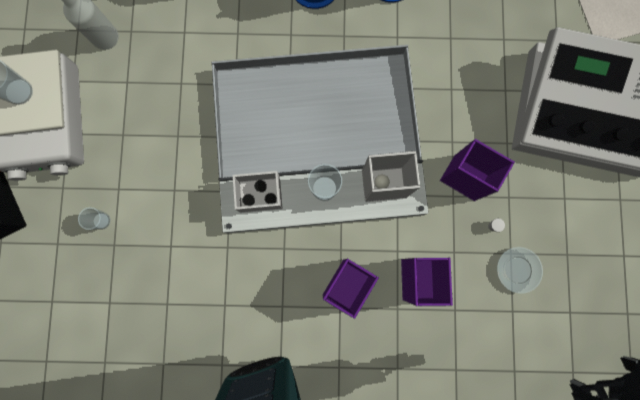

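The white tall bin is at scene (308,238) and top (391,175). Its look-alikes are the purple bins at scene (210,230), (248,180) and (265,328), which I rule out by colour. The low bin is at top (257,190) and the beaker at top (324,182). I'll check the choice in a close crop.

Run:
```python
from h import *
a=cv2.imread("pics/s0.png")[130:310,255:395];b=cv2.imread("pics/t0.png")[130:240,205:435]
A=cv2.resize(a,None,fx=3.3,fy=3.3,interpolation=2);B=cv2.resize(b,None,fx=3.4,fy=3.4,interpolation=2)
cv2.imwrite("pics/ca.png",A);cv2.imwrite("pics/cb.png",B)
```

```text
(no output)
```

View pics/ca.png

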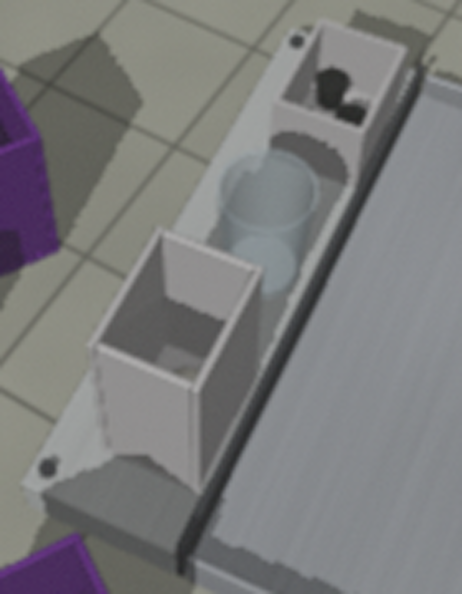

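View pics/cb.png

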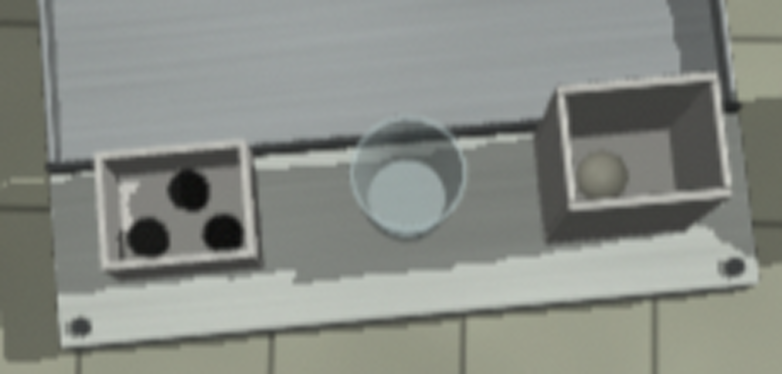

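Run:
```python
from h import *
a=snapshot("scene");b=snapshot("top")
P=lambda d:np.array([[d["fx"],0,d["cx"]],[0,d["fy"],d["cy"]],[0,0,1]])@np.c_[d["R"],np.ravel(d["t"])]
ca=np.array([[163,232],[262,270],[195,385],[95,345]])/3.3+[255,130]
cb=np.array([[570,208],[558,88],[718,76],[730,195]])/3.4+[205,130]
X=cv2.triangulatePoints(P(a),P(b),ca.T,cb.T);X=(X[:3]/X[3]).T
print("back+y,front+y,front-y,back-y\n",X.round(4),X.mean(0))
def pl(d,p,z):
  R=d["R"];t=np.ravel(d["t"]);c=-R.T@t
  r=R.T@[(p[0]-d["cx"])/d["fx"],(p[1]-d["cy"])/d["fy"],1];return (c+r*(z-c[2])/r[2]).round(4)
for p,z in[((50,167),.05),((738,106),.05),((62,347),.04),((756,284),.04)]: print("top",pl(b,np.array(p)/3.4+[205,130],z))
for p in cb: print(pl(b,p,.18))
for p in ca: print("s",pl(a,p,.18))
```

```text
back+y,front+y,front-y,back-y
 [[ 0.5241 -0.1392  0.1698]
 [ 0.5899 -0.1322  0.1725]
 [ 0.5976 -0.2193  0.1772]
 [ 0.5333 -0.226   0.1714]] [ 0.56124445 -0.1792      0.17273211]
top [0.5601 0.1712 0.05  ]
top [ 0.6085 -0.2587  0.05  ]
top [0.4486 0.1603 0.04  ]
top [ 0.4974 -0.2714  0.04  ]
[ 0.5209 -0.1394  0.18  ]
[ 0.587  -0.1324  0.18  ]
[ 0.5956 -0.2197  0.18  ]
[ 0.5299 -0.2258  0.18  ]
s [ 0.5303 -0.143   0.18  ]
s [ 0.5937 -0.135   0.18  ]
s [ 0.6002 -0.2189  0.18  ]
s [ 0.5394 -0.2273  0.18  ]
```

The crop confirms the choice: a white tall bin with the ball visible inside at top (382,181). It sits at about (0.561, -0.179) with its rim at about 0.175. The stand's x-axis is turned +6.4°. Next I move behind the bin with the fingers shut.

Request:
play_rows(rows=[{"dx": 2.1, "dy": 2.6, "roll": -1.7, "grip": 1}, {"dx": 2.1, "dy": 2.6, "roll": -1.7, "grip": 1}, {"dx": 2.1, "dy": 2.6, "roll": -1.7, "grip": 1}, {"dx": 2.1, "dy": 2.6, "roll": -1.7, "grip": 1}, {"dx": 2.1, "dy": 2.6, "roll": -1.7, "grip": 1}, {"dx": 2.1, "dy": 2.6, "roll": -1.7, "grip": 1}, {"dx": 2.1, "dy": 2.6, "roll": -1.7, "grip": 1}, {"dx": 2.1, "dy": 2.6, "roll": -1.7, "grip": 1}, {"dx": 2.1, "dy": 2.6, "roll": -1.7, "grip": 1}, {"dx": 2.1, "dy": 2.6, "roll": -1.7, "grip": 1}])

```text
$.rows[0]: bad value
```

Request:
play_rows(rows=[{"dx": 2.1, "dy": 2.6, "dz": 0, "roll": -1.7, "grip": 1}, {"dx": 2.1, "dy": 2.6, "dz": 0, "roll": -1.7, "grip": 1}, {"dx": 2.1, "dy": 2.6, "dz": 0, "roll": -1.7, "grip": 1}, {"dx": 2.1, "dy": 2.6, "dz": 0, "roll": -1.7, "grip": 1}, {"dx": 2.1, "dy": 2.6, "dz": 0, "roll": -1.7, "grip": 1}, {"dx": 2.1, "dy": 2.6, "dz": 0, "roll": -1.7, "grip": 1}, {"dx": 2.1, "dy": 2.6, "dz": 0, "roll": -1.7, "grip": 1}, {"dx": 2.1, "dy": 2.6, "dz": 0, "roll": -1.7, "grip": 1}, {"dx": 2.1, "dy": 2.6, "dz": 0, "roll": -1.7, "grip": 1}, {"dx": 2.1, "dy": 2.6, "dz": 0, "roll": -1.7, "grip": 1}])

```text
time_s: 1.43
tool_pos: [0.433, -0.2417, 0.2316]
eef_rot: [[0.117, -0.993, 0.001], [-0.993, -0.117, -0.001], [0.001, -0.001, -1.0]]
ft_force: [1.1, -0.8, -0.9]
width: -0.0001
```

Now to (0.475, -0.188, 0.163).

Request:
play_rows(rows=[{"dx": 2.1, "dy": 2.7, "dz": 0, "roll": 0, "grip": 1}, {"dx": 2.1, "dy": 2.7, "dz": 0, "roll": 0, "grip": 1}, {"dx": 0, "dy": 0, "dz": -2.3, "roll": 0, "grip": 1}, {"dx": 0, "dy": 0, "dz": -2.3, "roll": 0, "grip": 1}, {"dx": 0, "dy": 0, "dz": -2.2, "roll": 0, "grip": 1}, {"dx": 0, "dy": 0, "dz": 0, "roll": 0, "grip": 1}])

```text
time_s: 1.93
tool_pos: [0.4717, -0.1873, 0.1581]
eef_rot: [[0.12, -0.993, -0.009], [-0.993, -0.12, 0.005], [-0.006, 0.008, -1.0]]
ft_force: [-1.0, 0.2, -0.2]
width: -0.0
```

Run:
```python
from h import *
a=snapshot("scene");b=snapshot("top");s=read_state();print(s["tool_pos"],s["ft_force"])
A=cv2.resize(a["image"][100:340,200:440],(400,400));B=cv2.resize(b["image"][40:240,200:440],(400,333))
cv2.imwrite("pics/c1.png",np.hstack([A,cv2.copyMakeBorder(B,0,67,0,0,0)]))
```

```text
[ 0.47374687 -0.18890985  0.16293353] [ 0.68078074 -0.21069815  0.73040227]
```

View pics/c1.png

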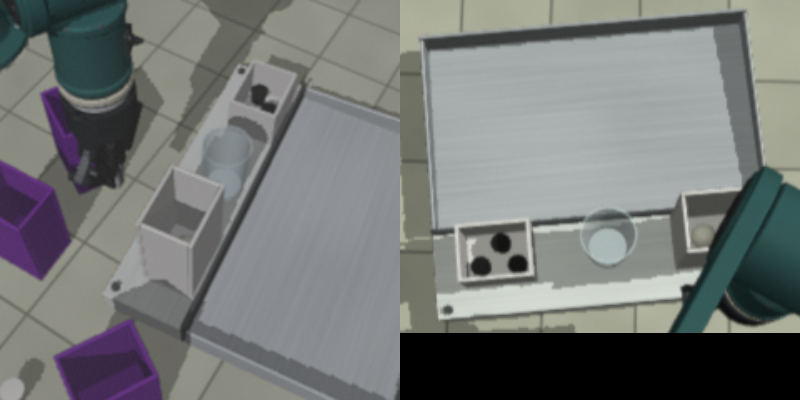

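The fingers are behind the ledge-side face, left of the bin at composite (100,180), and nothing is in the way. Now I push slowly.

Request:
play_rows(rows=[{"dx": 1, "dy": 0.11, "dz": 0, "roll": 0, "grip": 1}, {"dx": 1, "dy": 0.11, "dz": 0, "roll": 0, "grip": 1}, {"dx": 1, "dy": 0.11, "dz": 0, "roll": 0, "grip": 1}, {"dx": 0.5, "dy": 0.06, "dz": 0, "roll": 0, "grip": 1}, {"dx": 0.5, "dy": 0.06, "dz": 0, "roll": 0, "grip": 1}, {"dx": 0.5, "dy": 0.06, "dz": 0, "roll": 0, "grip": 1}, {"dx": 0.5, "dy": 0.06, "dz": 0, "roll": 0, "grip": 1}, {"dx": 0.5, "dy": 0.06, "dz": 0, "roll": 0, "grip": 1}, {"dx": 0.5, "dy": 0.06, "dz": 0, "roll": 0, "grip": 1}, {"dx": 0.5, "dy": 0.06, "dz": 0, "roll": 0, "grip": 1}])

```text
time_s: 2.87
tool_pos: [0.5396, -0.1816, 0.1635]
eef_rot: [[0.119, -0.993, 0.0], [-0.993, -0.119, -0.0], [0.0, -0.0, -1.0]]
ft_force: [-1.8, 0.1, 0.8]
width: -0.0001
```

Run:
```python
from h import *
a=snapshot("scene");s=read_state();print(s["tool_pos"],s["ft_force"])
cv2.imwrite("pics/c2.png",cv2.resize(a["image"][100:340,200:440],(480,480)))
```

```text
[ 0.54047255 -0.18142379  0.16330085] [0.49842288 0.12853993 1.25310855]
```

View pics/c2.png

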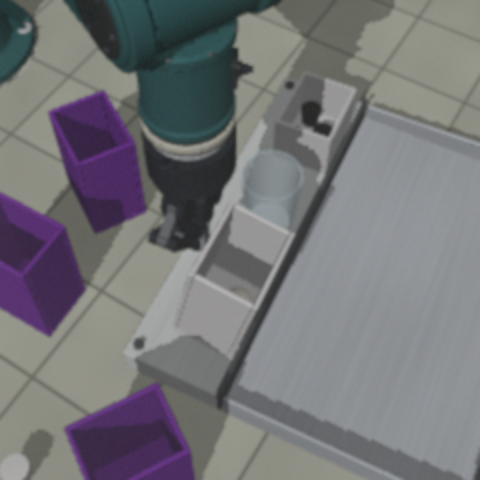

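It is tipping cleanly about the stop, with the bin leaning at crop (235,270). Continue.

Request:
play_rows(rows=[{"dx": 0.6, "dy": 0.07, "dz": 0, "roll": 0, "grip": 1}, {"dx": 0.6, "dy": 0.07, "dz": 0, "roll": 0, "grip": 1}, {"dx": 0.6, "dy": 0.07, "dz": 0, "roll": 0, "grip": 1}, {"dx": 0.6, "dy": 0.07, "dz": 0, "roll": 0, "grip": 1}, {"dx": 0.6, "dy": 0.07, "dz": 0, "roll": 0, "grip": 1}, {"dx": 0.6, "dy": 0.07, "dz": 0, "roll": 0, "grip": 1}, {"dx": 0.6, "dy": 0.07, "dz": 0, "roll": 0, "grip": 1}, {"dx": 0.6, "dy": 0.07, "dz": 0, "roll": 0, "grip": 1}, {"dx": 0.6, "dy": 0.07, "dz": 0, "roll": 0, "grip": 1}, {"dx": 0.6, "dy": 0.07, "dz": 0, "roll": 0, "grip": 1}])

```text
time_s: 3.75
tool_pos: [0.5998, -0.1745, 0.163]
eef_rot: [[0.119, -0.993, -0.0], [-0.993, -0.119, 0.0], [-0.0, 0.0, -1.0]]
ft_force: [0.1, -0.3, 0.2]
width: -0.0002
```

Run:
```python
from h import *
a=snapshot("scene");s=read_state();print(s["tool_pos"],s["ft_force"])
cv2.imwrite("pics/c3.png",cv2.resize(a["image"][100:340,200:440],(480,480)))
```

```text
[ 0.60066725 -0.17431097  0.16291788] [ 0.82947203 -0.37160312  0.34717194]
```

View pics/c3.png

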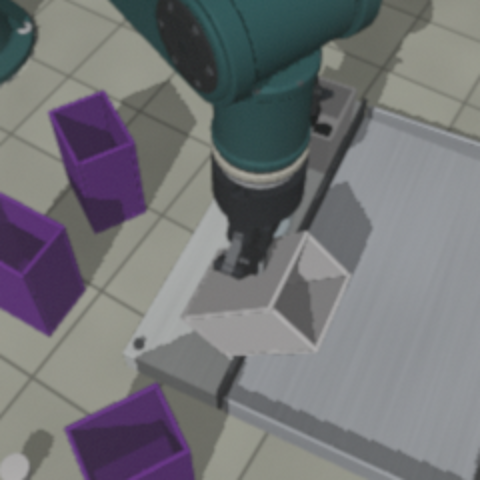

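It is well past balance and falling, with almost no contact force. I'll wait, then back off and up.

Request:
play_rows(rows=[{"dx": 0, "dy": 0, "dz": 0, "roll": 0, "grip": 1}, {"dx": 0, "dy": 0, "dz": 0, "roll": 0, "grip": 1}, {"dx": 0, "dy": 0, "dz": 0, "roll": 0, "grip": 1}, {"dx": 0, "dy": 0, "dz": 0, "roll": 0, "grip": 1}, {"dx": 0, "dy": 0, "dz": 1, "roll": 0, "grip": 1}, {"dx": -2, "dy": -0.5, "dz": 2, "roll": 0, "grip": 1}, {"dx": -3, "dy": -1, "dz": 2, "roll": 0, "grip": 1}, {"dx": -3, "dy": -2, "dz": 1, "roll": 0, "grip": 1}, {"dx": -3, "dy": -2, "dz": 0, "roll": 0, "grip": 1}, {"dx": -3, "dy": -2, "dz": 0, "roll": 0, "grip": 1}])

```text
time_s: 4.63
tool_pos: [0.4584, -0.2504, 0.226]
eef_rot: [[0.12, -0.993, 0.004], [-0.993, -0.12, -0.003], [0.003, -0.003, -1.0]]
ft_force: [-0.3, -0.3, -0.1]
width: -0.0002
```

Request:
play_rows(rows=[{"dx": -3, "dy": -2.5, "dz": 0, "roll": 0, "grip": 1}, {"dx": -3, "dy": -2.5, "dz": 0, "roll": 0, "grip": 1}, {"dx": -3, "dy": -2.5, "dz": 0, "roll": 0, "grip": 1}, {"dx": -2, "dy": -2.5, "dz": 0, "roll": 0, "grip": 1}, {"dx": 0, "dy": -2.5, "dz": 0, "roll": 0, "grip": 1}, {"dx": 0, "dy": 0, "dz": 0, "roll": 0, "grip": 1}, {"dx": 0, "dy": 0, "dz": 0, "roll": 0, "grip": 1}, {"dx": 0, "dy": 0, "dz": 0, "roll": 0, "grip": 1}, {"dx": 0, "dy": 0, "dz": 0, "roll": 0, "grip": 1}, {"dx": 0, "dy": 0, "dz": 0, "roll": 0, "grip": 1}])

```text
time_s: 5.47
tool_pos: [0.3497, -0.3737, 0.2237]
eef_rot: [[0.121, -0.993, 0.0], [-0.993, -0.121, -0.0], [0.0, -0.0, -1.0]]
ft_force: [0.3, 1.7, 0.7]
width: -0.0001
```

Run:
```python
from h import *
a=snapshot("scene");b=snapshot("top");s=read_state();print(s["tool_pos"],s["ft_force"])
for n in("scene","top"):
  for q in("ball_center","low_bin_mid"): print(n,q,[(np.round(r["centre"],3),round(r["confidence"],2)) for r in look_for(q,n)[:3]])
A=cv2.resize(a["image"][100:340,250:490],(400,400));B=cv2.resize(b["image"][30:270,200:440],(400,400))
cv2.imwrite("pics/c4.png",np.hstack([A,B]))
```

```text
[ 0.3496575  -0.37386789  0.22351872] [ 0.91028943 -0.43872625  0.59120354]
scene ball_center [(array([ 0.844, -0.153,  0.03 ]), 0.49), (array([0.531, 0.091, 0.077]), 0.4)]
scene low_bin_mid [(array([0.532, 0.092, 0.076]), 0.7)]
top ball_center [(array([ 0.839, -0.144,  0.034]), 0.64)]
top low_bin_mid [(array([0.542, 0.088, 0.069]), 0.84)]
```

View pics/c4.png

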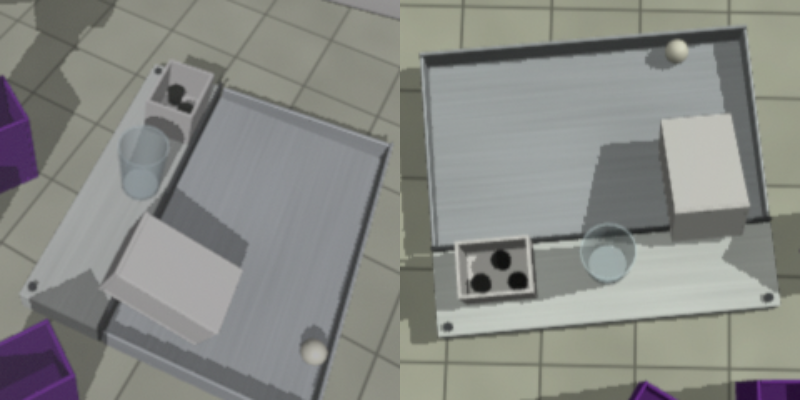

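The bin lies across the stop at right crop (705,175). The ball is against the far tray wall at (677,50), and the low bin and beaker have not moved. I'll check that the ball is at rest, then hand in.

Run:
```python
from h import *
p=cv2.imread("pics/c4.png")[:,400:]
for i in range(6): b=snapshot("top")
B=cv2.resize(b["image"][30:270,200:440],(400,400))
d=cv2.absdiff(p,B).max(2)>40
print(d.sum(),np.argwhere(d).mean(0) if d.any() else 0)
finish_job()
```

```text
0 0
the job is handed in; nothing more can be done
```

I tipped the white tall bin over the edge stop by pushing near the rim of its ledge-side face with the shut fingers. It fell by itself, and I then backed the arm clear and handed the job in at about 6 s of robot time.

- **Result:** the last pictures show the bin on its side across the stop, with its mouth towards the tray. The ball is out, resting at the far tray wall at about (0.84, -0.15, 0.03).
- **Other items:** the low bin reads within 3 mm of where it was. The beaker looks unmoved in the last pictures.
- **At rest:** two top views about 0.4 s apart showed no change. The measured forces stayed around 2 N or less.
- **Disagreements:** the network also gave one low-confidence ball hit at the low bin (0.40), which I took as a false report, probably the stoppers. Before the move, my two-view rim height was 173 mm against the stated 180 mm, which did not matter for the push.

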